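Key the roller test stand and hold a splined drive roller in it

TASK

Get the drive roller ready for its spin test: first take the aluminium key plate out of its rack in the blue tray and push it all the way down into the narrow slot of the grey test stand, and let go of it. Then take the drive roller (the one with the square steel head) from its nest, turn it until its splines mesh with the socket of the stand, and push it fully home against the spring until its rubber tyre sits on the stand. Finish while still gripping the roller and keeping it pressed home (the spring would push it up again), with the plate still in its slot and all the other things left where they are.

Things in the scene. Friction and masses are not known exactly. Their poses are not given: they have to be found in the camera images.
- tray: Fixed blue metal tray, 170 x 270 mm, walls 45 mm high, two compartments; origin under its centre on the table. At its +y end a grey nest block holds the drive roller, at its -y end a grey rack block holds the key plate.
- stand: Fixed grey test stand, a block 120 (x) x 220 (y) x 55 mm high with a flat top; origin under its centre on the table. The plate slot is in its top at y +55 mm, the round drive socket at y -50 mm.
- plate_center (a point): Centre of the key plate, a loose aluminium plate 8 mm thick (its x), 60 mm wide (its y), 80 mm tall (its z, upright), 0.1 kg; this point is half-way up. It starts standing in the rack: the rack's top is 34 mm above the table and 56 mm of the plate stick out. Same after half a turn; either way round will do.
- slot_mouth (a point): Centre of the mouth of the plate slot, level with the stand's top, z up. The slot is 10.5 mm wide along this x, 63 mm long along this y and 30 mm deep, with a 3 mm chamfer round the mouth. Plate fully home: its centre is 10 mm above this point and 50 mm of it stick out.
- roller_head (a point): Centre of the drive roller's square steel head, 22 x 22 mm, flats square to this x and y, 36 mm tall (18 mm below to 18 mm above this point); axis z up. Below it comes the black rubber tyre, 48 mm diameter, 30 mm tall. Loose, 0.15 to 0.3 kg. It starts at any turn in the nest, its tyre resting on the nest's top 36 mm above the table.
- stub_end (a point): Centre of the lower end of the drive roller's splined steel stub, 72 mm below roller_head, same axes. The stub is 24 mm long below the tyre: core 18 mm diameter and four ribs 6 mm wide along +-x and +-y, 30 mm across the rib tips (27.5 mm in the last 3 mm). Four-fold symmetric.
- socket_mouth (a point): Centre of the drive socket's mouth, level with the stand's top, z up: a round hole 33 mm wide with a 3 mm chamfer. From 6 mm down it holds a toothed hub with four grooves 8.4 mm wide along +-x and +-y of this frame and a 20 mm core hole. The hub stands at any turn, held by a stiff brake (0.6 N m). roller_head above this point: 66 mm resting on the teeth, 58 mm meshed, 48 mm fully home.
- plunger (a joint): Spring plunger on the socket's axis, its face 14 mm below the mouth when up. Value: its travel in m, 0 when up, 0.010 with the roller fully home (tyre on the stand's top); the spring pushes up with about 3.5 N at first and 10.5 N at fully home.
- plain_roller_a: Bystander: plain black rubber roller with brass bush, 38 mm diameter, 28 mm tall, no square head, in the tray; origin under its centre.
- plain_roller_b: Bystander: another such plain roller in the tray.
- grommet: Bystander: black rubber ring 28 mm diameter, 10 mm tall, in the tray.
- hose_nipple: Bystander: upright steel hose fitting, 34 mm diameter, 75 mm tall, on the table; origin under its centre.
- carton: Bystander: small cardboard box 60 x 85 x 40 mm on the table; origin under its centre.
- flat_bar: Bystander: flat steel bar with three holes, 25 x 90 x 8 mm, lying on the table.
- spanner: Bystander: spanner 150 mm long lying on the table.
Mind the look-alikes: they are no part of the job. Of the things that look like the part that bears plate_center, the smaller one is meant. What is shaped like the part that bears roller_head but green is not meant.

How it is judged (in metres and radians):
On the way, in this order (a step that is already met when the one before it is completed fails the run):
1. the key plate is fully down in the slot of the stand and let go (z of plate_center in the frame of slot_mouth below 0.014 m and horizontal distance between plate_center and slot_mouth below 0.006 m and angle between plate_center's own z axis and vertical below 0.1 rad and contact force between the fingers and key_plate below 0.2 N), for 0.2 s.
2. the roller's splines are in mesh: it has gone down between the hub's teeth (horizontal distance between roller_head and socket_mouth below 0.005 m and angle between roller_head's own z axis and vertical below 0.1 rad and z of roller_head in the frame of socket_mouth below 0.06 m), for 0.1 s.
At the end, for the whole second after the job is handed in: Plate within 4 mm of the slot's floor, centred, upright within 0.1 rad, not touched by the fingers; roller within 5 mm of the socket axis, upright within 0.1 rad, at most 3 mm above fully home, plunger pressed over 7 mm, roller at rest and still held by the fingers (over 2 N) (all of step 1 and horizontal distance between roller_head and socket_mouth below 0.005 m and angle between roller_head's own z axis and vertical below 0.1 rad and z of roller_head in the frame of socket_mouth below 0.051 m and value of joint plunger above 0.007 m and contact force between the fingers and roller above 2 N and linear speed of roller below 0.02 m/s); the arm keeps its last pose, push and grip.
It fails at once if a bystander was moved by more than 30 mm (distance of any of plain_roller_a, plain_roller_b, grommet, hose_nipple, carton, flat_bar, spanner from where it was at the start of the episode above 0.03 m).
It also fails if it takes over 67 s, if anything falls off the work surface, if the arm or the gripper's body presses on something with over 40 N, if the wrist force passes 120 N, or if a joint passes its speed limit or range.

ROBOT

A 7-joint arm with a two-finger parallel gripper is mounted at the origin on the work surface. World frame = base frame: x ahead of the robot, y to its left, z up, the work surface at z = 0. Lengths are in mm, angles in rad, forces in N, time in s.
With the tool pointing down it reaches from about 425 to 950 mm from the base axis. Payload 16.7 kg.
Tool frame: the origin (TCP) lies at the very end of the fingers, on their centre line; the grasp point (between the pads) lies 19 mm behind it (env.grasp_offset is the distance from the TCP to the grasp point, in mm); z points along the fingers, y is the line along which they close (so a half turn about z gives the same grasp; the last joint's range is limited). The gripper opens to 94 mm and grips with 3 to 60 N. Pads are 16 mm wide; open, the fingers measure 119 mm over their backs; the gripper's body (75 mm by 177 mm) begins 78 mm behind the grasp point.
Start: joints at [1.149, 0.426, 0.074, 1.606, -0.034, 1.111, -0.067], TCP at [181.834, -650.008, 205.467] pointing down, gripper open.
Joint ranges: [-2.85, 2.85], [-0.5, 2.14], [-1.23, 1.37], [0.21, 2.46], [-1.02, 4.16], [0.16, 2.05], [-2.73, 2.73]. Speed limits (rad/s): [1.89, 1.89, 2.39, 2.39, 3.01, 3.01, 3.01].

INTERFACE

Orientations are given as a rotation vector (axis times angle).
In Python, from rig import status, cams, env, spot_in, cut_out, place_of gives the robot as it stands.
- The arm moves only by the shell command python3 -m handwheel 'ROWS' [FORCE]. ROWS is JSON, one flat list of numbers, 7 for each row, row after row: the shift along the world's x, y, z in m, then the turn, a rotation vector about the world's x, y, z in degrees, then the closure, from -1 (fully open) to 1 (shut), so that 0 is half open. In form: [tx, ty, tz, wx, wy, wz, hand, tx, ty, tz, wx, wy, wz, hand, ...]. A call has 1 to 10 rows; each row shifts and turns the commanded pose from where the row before left it; what a row does not reach is not made up. A row lasts 1/8 s, in which the tool goes at most 62.5 mm and 10.7 degrees, less where a joint would pass 70% of its speed; a pose out of reach is approached as far as the arm can. A call is refused whole if a number of a shift passes 0.0625 or a number of a turn 10.7, either way. A call with a gripper value outside its range is refused whole. The fingers move at their own pace and stop on an object; FORCE is the grip in N (left out, the last holds). Time passes only in rows, so rows that do not move let the fingers close. It gives the time, the measured TCP pose, the force, the opening and the grip force at its end, in the units of the state.
- status.sense(): the state, without advancing time (a new reading comes with each control period).
- cams.grab_frame(name): name is "scene" or "top"; returns the picture (420x560x3 uint8, red, green, blue); there is no depth.
- cams.camera_model(name): a dict with "fx", "fy", "cx", "cy" (pixels), "k1" (the pictures are not rectified: a ray, as slopes to the right and down, at radius r is drawn at 1 + k1 r^2 times it, then the intrinsics apply), "rvec" (rotation vector, rad) and "tvec" (3), from world to camera coordinates, as OpenCV has them. Camera axes: x right, y down, z forward; pixel columns grow to the right and rows downward; lengths in mm; the calibration is good to about 2 mm. A picture is of the moment at which its call begins. camera_model takes no time and is no camera call.
- env.job_done(): hands the job in; it is judged then, once.
Trained networks look in the newest picture that a camera, given by its name, has taken for a name from the list of things; names that differ only in an ending like _2 or _b are one class to them, and where a whole thing is asked for, a point or a joint stands for the part that bears it (a point fixed in the world has none). Each returns a list of dicts, best first, with "conf" (0 to 1); they miss things now and then, are a little off and sometimes report something else, mostly with a low value. They report only what shows in the picture. A call takes as long as a camera call. They do not tell look-alikes from the thing itself.
- spot_in(camera, name): "at" ([x, y, z] in mm, in world coordinates, good to about 4 mm: the middle of the surface that is visible of it).
- cut_out(camera, name): "pixels" (420x560 bool, what is visible of it).
- place_of(camera, name): "at" ([x, y, z] in mm, in world coordinates, good to about 4 mm: a listed point, or the origin of a listed thing).
The state is a dict: "time": time; "qpos": joint angles; "qvel": joint speeds; "tau": joint torques, N m; "tcp_pos": TCP position; "orientation": TCP orientation; "contact_force": force on the tool from outside, world axes, zero at the start; "ft_torque": the same for the moment, N m; "gripper_width": finger opening in mm; "gripper_force": force on a finger pad.
Only numpy, scipy, OpenCV 4.12 (cv2) and the standard library are available. Lean on these libraries where they do the work, as an engineer would, in place of code of your own. Each camera call takes 0.05 s, during which the arm holds its last target. There are 200 camera calls.

## Working session

There is one attempt and no reset: what is moved stays moved. The work goes in short steps, Python scripts to look and compute and a shell command to move; the robot and the scene stay as the last step left them, time stands still between calls to the robot, and variables do not carry over. Pictures are saved under pics/ and viewed, at most 10 in all, crops included, and the job is handed in when it is done.

```bash
mkdir -p pics; ls; cat > h.py <<'E'
import numpy as np, cv2
from rig import status, cams, env, spot_in, cut_out, place_of
def grab(n,f=None):
    im=cams.grab_frame(n)
    if f: cv2.imwrite('pics/'+f,im[:,:,::-1])
    return im
def ray(n,u,v):
    m=cams.camera_model(n); x=(u-m['cx'])/m['fx']; y=(v-m['cy'])/m['fy']
    a,b=x,y
    for _ in range(20):
        s=1+m['k1']*(a*a+b*b); a,b=x/s,y/s
    R=cv2.Rodrigues(np.array(m['rvec'],float))[0]; t=np.array(m['tvec'],float).ravel()
    return -R.T@t, R.T@np.array([a,b,1.])
def at_z(n,u,v,z):
    o,d=ray(n,u,v); return o+d*(z-o[2])/d[2]
def proj(n,P):
    m=cams.camera_model(n); R=cv2.Rodrigues(np.array(m['rvec'],float))[0]
    c=R@np.asarray(P,float)+np.array(m['tvec'],float).ravel(); a,b=c[0]/c[2],c[1]/c[2]
    s=1+m['k1']*(a*a+b*b); return np.array([m['fx']*a*s+m['cx'],m['fy']*b*s+m['cy']])
E
python3 - <<'E'
from h import *
np.set_printoptions(precision=1,suppress=True)
a=grab('scene');b=grab('top')
cv2.imwrite('pics/s.png',cv2.resize(a[:,:,::-1],(800,600)));cv2.imwrite('pics/t.png',cv2.resize(b[:,:,::-1],(800,600)))
for n in ['scene','top']:
    m=cams.camera_model(n);print(n,m['fx'],m['k1'],ray(n,280,210))
    for k in ['tray','stand','plate_center','slot_mouth','roller_head','stub_end','socket_mouth','hose_nipple','carton']:
        print(k,[(np.array(d['at']),round(d['conf'],2),proj(n,d['at'])) for d in place_of(n,k)])
print(status.sense())
E
```

```text
pics
scene 474.5238970020345 -0.005123278351733387 (array([1109.7, -345.3, 1011.2]), array([-0.5,  0.4, -0.8]))
tray [(array([523.5, 202.8,  -0.6]), 0.81, array([303.3, 214.6]))]
stand [(array([ 553.9, -191.3,   -0.5]), 0.71, array([185.6, 305.2]))]
plate_center [(array([564.9, 149.1,  48.7]), 0.74, array([298.6, 222.9])), (array([713.8, 288.5,  56.2]), 0.73, array([379.8, 229.6]))]
slot_mouth [(array([ 541.9, -137.4,   57.8]), 0.95, array([198.5, 276.6]))]
roller_head [(array([534. , 273.8,  85.9]), 0.86, array([327.5, 183.1])), (array([457. , 409.9,  73.2]), 0.77, array([344.1, 147.8]))]
stub_end [(array([460.2, 412.3,   0.4]), 0.72, array([343.1, 166.1])), (array([537.1, 279.2,  13.8]), 0.62, array([327.8, 200.5]))]
socket_mouth [(array([ 560.6, -239.7,   54.2]), 0.59, array([164.7, 308.2])), (array([444.3, 292.9,   1.3]), 0.23, array([309.1, 181.8]))]
hose_nipple [(array([565.7, 147.8,  49.9]), 0.54, array([298.4, 223.1])), (array([735.4, -12.2,   1.9]), 0.53, array([292.9, 315.3])), (array([450.4, 513.1,  -3. ]), 0.15, array([364.7, 149.9]))]
carton [(array([351.2, 164.2,   2.9]
[... 873 characters left out ...]
[411.5, 212.9]))]
hose_nipple [(array([736. , -12.8,   2.1]), 0.57, array([317. , 143.7])), (array([464.3, 224.8,   4.4]), 0.41, array([219.6, 248.8])), (array([ 347.1, -201.5,   -1.1]), 0.27, array([390.1, 299.7]))]
carton [(array([351.4, 162.2,  -0.9]), 0.68, array([243.7, 295.1]))]
{'time': 1.0, 'qpos': array([ 1.1,  0.4,  0.1,  1.6, -0. ,  1.1, -0.1]), 'qvel': array([-0.,  0., -0.,  0., -0.,  0., -0.]), 'tau': array([  0. , -93.6,   3.7, -45.5,  -0. ,   0. ,   0. ]), 'tcp_pos': array([ 181.8, -650. ,  205.5]), 'orientation': array([-3.1, -0.4, -0. ]), 'contact_force': array([ 0.8, -0.4,  0.1]), 'ft_torque': array([-0.,  0., -0.]), 'gripper_force': 0.0, 'gripper_width': 93.66114059968575}
```

View pics/s.png

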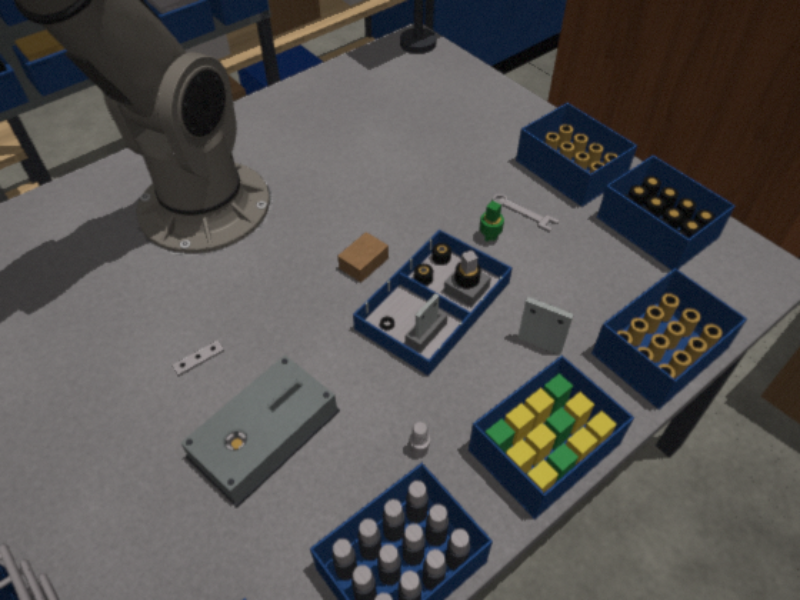

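View pics/t.png

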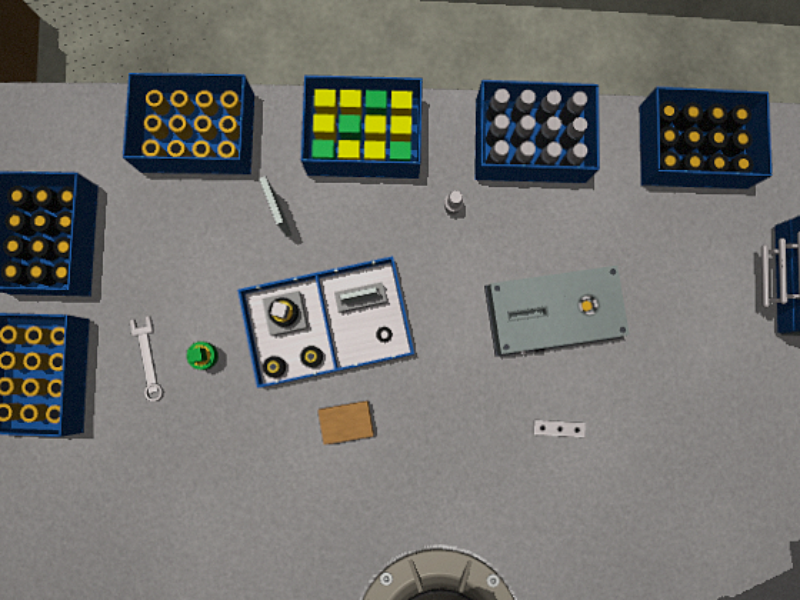

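The scene view (800x600) shows two upright plates. One is in the tray rack at (427,312); the larger one, with holes, stands loose at (545,325). There are also two roller shapes, one in the nest at (468,268) and a green one at (491,220). I choose the rack plate and the roller in the nest with the steel head. The stand's slot is at (286,396) and its socket at (236,440). Next I'll make a close crop to check these choices and measure the angles.

```bash
python3 - <<'E'
from h import *
np.set_printoptions(precision=1,suppress=True)
a=grab('scene');b=grab('top')
t=[]
def crop(im,n,P):
    u,v=np.round(proj(n,P)).astype(int); c=im[v-25:v+25,u-33:u+34,::-1]; print(n,'crop origin',u-33,v-25); return cv2.resize(c,(400,300),interpolation=cv2.INTER_CUBIC)
pl=[566,149,65];ro=[535,274.5,85];so=[560,-240,55];sl=[541,-137,55]
cv2.imwrite('pics/m1.png',np.vstack([np.hstack([crop(b,'top',pl),crop(b,'top',ro)]),np.hstack([crop(b,'top',so),crop(b,'top',sl)])]))
cv2.imwrite('pics/m2.png',np.vstack([np.hstack([crop(a,'scene',pl),crop(a,'scene',ro)]),np.hstack([crop(a,'scene',so),crop(a,'scene',sl)])]))
# stand outline at z=55
for n in ['scene','top']:
    for d in cut_out(n,'stand')[:1]:
        r=cv2.minAreaRect(np.argwhere(d['pixels'])[:,::-1].astype(np.float32)); print(n,'stand',r)
        c=cv2.convexHull(np.argwhere(d['pixels'])[:,::-1].astype(np.int32)); q=cv2.approxPolyDP(c,4,True)[:,0]
        print([(tuple(p),at_z(n,*p,55)[:2]) for p in q])
    for d in cut_out(n,'tray')[:1]:
        c=cv2.convexHull(np.argwhere(d['pixels'])[:,::-1].astype(np.int32)); q=cv2.approxPolyDP(c,4,True)[:,0]
        print('tray',[(tuple(p),at_z(n,*p,45)[:2]) for p in q])
E
```

```text
top crop origin 217 181
top crop origin 163 192
top crop origin 379 188
top crop origin 336 195
scene crop origin 266 194
scene crop origin 295 158
scene crop origin 131 283
scene crop origin 166 252
scene stand ((182.46437072753906, 298.961669921875), (59.72267150878906, 105.4175796508789), 47.121097564697266)
[((np.int32(237), np.int32(285)), array([615.3, -80.4])), ((np.int32(166), np.int32(355)), array([ 656.8, -292.9])), ((np.int32(127), np.int32(311)), array([ 514.1, -308.3])), ((np.int32(199), np.int32(249)), array([475.5, -93.4]))]
tray [((np.int32(357), np.int32(187)), array([570.1, 353.3])), ((np.int32(348), np.int32(207)), array([605.1, 285.3])), ((np.int32(299), np.int32(262)), array([653.4,  74.9])), ((np.int32(248), np.int32(230)), array([498.7,  37.2])), ((np.int32(247), np.int32(220)), array([471.4,  54.4])), ((np.int32(307), np.int32(161)), array([409.1, 313.5]))]
top stand ((389.0699462890625, 217.489990234375), (53.03301239013672, 95.60084533691406), 81.8698959350586)
[((np.int32(439), np.int32(234)), array([ 510., -307.])), ((np.int32(349), np.int32(250)), array([467. , -89.1])), ((np.int32(339), np.int32(201)), array([584.2, -63.7])), ((np.int32(432), np.int32(186)), array([ 626.5, -290.4]))]
tray [((np.int32(288), np.int32(247)), array([471.3,  56.4])), ((np.int32(180), np.int32(271)), array([407.9, 313.7])), ((np.int32(167), np.int32(204)), array([568.5, 351.5])), ((np.int32(273), np.int32(180)), array([633. ,  96.2]))]
```

View pics/m1.png

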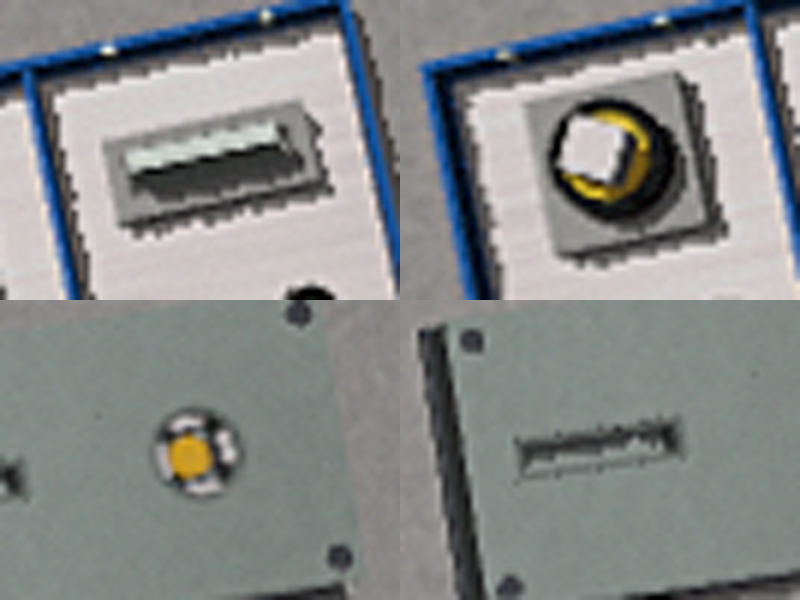

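View pics/m2.png

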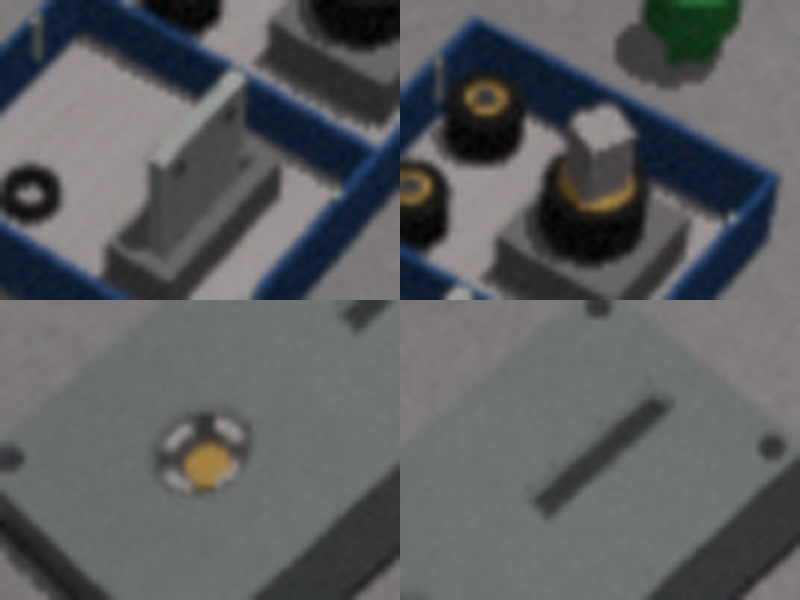

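The crops confirm the choice. The rack plate is aluminium, 60 mm wide, and the nest roller has a square steel head on a brass and black body. Next I'll triangulate and rectify the views for the angles.

```bash
python3 - <<'E'
from h import *
np.set_printoptions(precision=1,suppress=True)
k=67/400
def px(o,t): return o[0]+(t[0]+.5)*k-.5, o[1]+(t[1]+.5)*k-.5
D={'plate_top z90':((217,181),(203,147),(266,194),(199,117),90),'head_top z102':((163,192),(195,148),(295,158),(203,122),102),
'socket z55':((379,188),(198,153),(131,283),(203,153),55),'slot z55':((336,195),(200,148),(166,252),(203,156),55)}
for n,(o1,t1,o2,t2,z) in D.items():
    p=px(o1,t1);q=px(o2,t2)
    A,a=ray('top',*p);B,b=ray('scene',*q)
    s=np.linalg.lstsq(np.c_[a,-b],B-A,rcond=None)[0]
    print(n,'top',at_z('top',*p,z)[:2],'scene',at_z('scene',*q,z)[:2],'tri',(A+a*s[0]+B+b*s[1])/2)
def yaw(n,o,t1,t2,z):
    d=at_z(n,*px(o,t2),z)-at_z(n,*px(o,t1),z); return np.degrees(np.arctan2(d[1],d[0])),np.linalg.norm(d)
print('plate',yaw('top',(217,181),(125,152),(275,122),90),yaw('top',(217,181),(130,172),(283,143),90),yaw('scene',(266,194),(150,155),(238,72),90),yaw('scene',(266,194),(167,163),(247,78),90))
print('slot',yaw('top',(336,195),(115,140),(280,118),55),yaw('top',(336,195),(120,178),(285,155),55),yaw('scene',(166,252),(140,205),(265,102),55))
# rectified: x up, y left, 5 px/mm
ims={n:grab(n) for n in('top','scene')}
def rect(n,c,z,h=32):
    g=np.linspace(h,-h,300); X,Y=np.meshgrid(c[0]+g,c[1]+g,indexing='ij')
    M=np.array([[proj(n,(X[i,j],Y[i,j],z)) for j in range(0,300)] for i in range(0,300)],np.float32)
    im=cv2.remap(ims[n],M[...,0],M[...,1],cv2.INTER_CUBIC)[:,:,::-1].copy(); return cv2.resize(im,(266,300))if 0 else im
def two(c,z,h): return np.hstack([rect('top',c,z,h),rect('scene',c,z,h)])
cv2.imwrite('pics/r.png',np.vstack([two((560,-240),49,24),two((535,274),102,24)]))
E
```

```text
plate_top z90 top [565.  146.6] scene [565.7 148.1] tri [565.5 147.3  90.3]
head_top z102 top [534.9 272.7] scene [532.8 277.2] tri [535.2 272.9 106.6]
socket z55 top [ 558.8 -240.4] scene [ 561.1 -240. ] tri [ 559.4 -240.3   52.8]
slot z55 top [ 541.5 -136.8] scene [ 544.4 -136.5] tri [ 542.2 -136.6   52. ]
plate (np.float64(-77.28364789505709), np.float64(59.634581564169466)) (np.float64(-77.87295565587893), np.float64(60.67273896101306)) (np.float64(100.36741924661112), np.float64(57.87826471712438)) (np.float64(103.46347851588622), np.float64(56.537679050876235))
slot (np.float64(-81.10601000220682), np.float64(67.59039329522724)) (np.float64(-80.80193597151752), np.float64(67.58190740280929)) (np.float64(97.37409320763567), np.float64(63.81592205688118))Traceback (most recent call last):
  File "<stdin>", line 23, in <module>
  File "<stdin>", line 22, in two
  File "<stdin>", line 20, in rect
  File "h.py", line 17, in proj
    m=cams.camera_model(n); R=cv2.Rodrigues(np.array(m['rvec'],float))[0]
ValueError: time passes only in moves, steps and waits
```

```bash
python3 -m handwheel '[0.035,0.05,0,0,0,5.5,0,0.035,0.05,0,0,0,5.5,0,0.035,0.05,0,0,0,5.5,0,0.035,0.05,0,0,0,5.5,0,0.035,0.05,0,0,0,5.5,0,0.035,0.05,0,0,0,5.5,0,0.035,0.05,0,0,0,5.5,0,0.035,0.05,0,0,0,5.5,0]' 20
cat >> h.py <<'E'
def pose():
    s=status.sense(); R=cv2.Rodrigues(np.array(s['orientation'],float))[0]
    return dict(t=round(s['time'],2),p=np.round(s['tcp_pos'],1),yaw_y=round(float(np.degrees(np.arctan2(R[1,1],R[0,1]))),2),tilt=round(float(np.degrees(np.arccos(-R[2,2]))),2),zx=np.round(R[:,2],3),f=np.round(s['contact_force'],1),m=np.round(s['ft_torque'],2),w=round(s['gripper_width'],1),g=round(s['gripper_force'],1),q=np.round(s['qpos'],2))
E
python3 -c "from h import *;print(pose())"
```

```text
time: 2.4
tcp_pos: [462.8, -248.4, 205.9]
orientation: [2.723, 1.566, 0.001]
contact_force: [0.3, -0.5, -0.3]
gripper_width: 47.1
gripper_force: 0.0
{'t': 2.4, 'p': array([ 462.8, -248.4,  205.9]), 'yaw_y': -30.2, 'tilt': 0.05, 'zx': array([ 0.001, -0.   , -1.   ]), 'f': array([ 0.3, -0.5, -0.3]), 'm': array([-0.1 , -0.06, -0.01]), 'w': 47.1, 'g': 0.0, 'q': array([ 0.64,  0.2 , -0.3 ,  1.92,  0.07,  1.03, -0.22])}
```

```bash
python3 -m handwheel '[0.013,0.0495,0,0,0,5.4,0,0.013,0.0495,0,0,0,5.4,0,0.013,0.0495,0,0,0,5.4,0,0.013,0.0495,0,0,0,5.4,0,0.013,0.0495,0,0,0,5.4,0,0.013,0.0495,0,0,0,5.4,0,0.013,0.0495,0,0,0,5.4,0,0.012,0.0495,0,0,0,5.4,0,0,0,0,0,0,0,0]' 
cat >> h.py <<'E'
def rect(im,n,c,z,h):
    m=cams.camera_model(n); g=np.linspace(h,-h,300); X,Y=np.meshgrid(c[0]+g,c[1]+g,indexing='ij')
    R=cv2.Rodrigues(np.array(m['rvec'],float))[0]
    c=np.stack([X,Y,0*X+z],-1)@R.T+np.array(m['tvec'],float).ravel(); a,b=c[...,0]/c[...,2],c[...,1]/c[...,2]; s=1+m['k1']*(a*a+b*b)
    return cv2.remap(im,(m['fx']*a*s+m['cx']).astype(np.float32),(m['fy']*b*s+m['cy']).astype(np.float32),cv2.INTER_CUBIC)[:,:,::-1]
E
python3 - <<'E'
from h import *
print(pose())
S=cv2.imread('pics/s.png') # only for record
a=grab('scene');b=grab('top')
two=lambda c,z,h: np.hstack([rect(b,'top',c,z,h),rect(a,'scene',c,z,h)])
cv2.imwrite('pics/r.png',np.vstack([two((560,-240),49,24),two((535,274),102,24)]))
E
```

```text
time: 3.52
tcp_pos: [564.7, 150.3, 205.4]
orientation: [-1.951, -2.461, -0.002]
contact_force: [0.6, -0.1, 0.2]
gripper_width: 46.6
gripper_force: 0.0
{'t': 3.52, 'p': array([564.7, 150.3, 205.4]), 'yaw_y': 13.2, 'tilt': 0.12, 'zx': array([-0.   ,  0.002, -1.   ]), 'f': array([ 0.6, -0.1,  0.2]), 'm': array([-0.1 , -0.09, -0.01]), 'w': 46.6, 'g': 0.0, 'q': array([ 0.14,  0.34, -0.63,  1.78,  0.22,  1.09, -0.33])}
```

View pics/r.png

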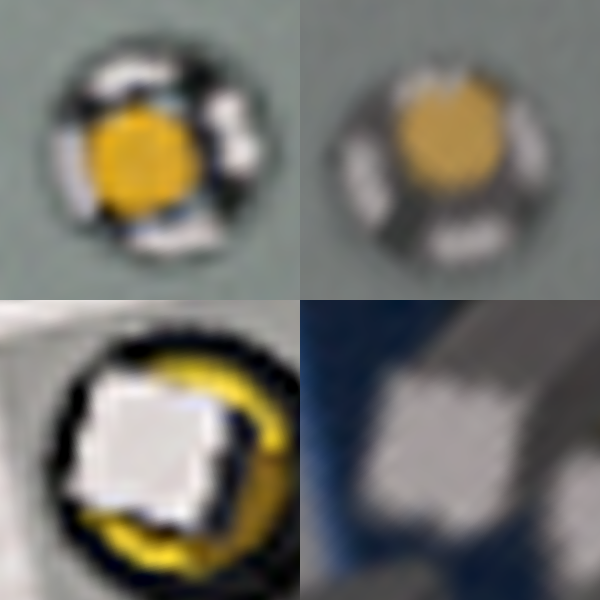

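The rectified view gives these results:
- **Hub:** its teeth are at about yaw +15°, so the grooves are at about -30° (mod 90).
- **Head:** its flats are at about yaw -14°, centred on roughly (535, 274).

I'll go down on the plate now.

```bash
python3 -m handwheel '[0,0,-0.05,0,0,0,0,0,0,-0.04,0,0,0,0,0,0,-0.01,0,0,0,0,0,0,0,0,0,0,0]'; python3 -c "from h import *;print(pose())"
```

```text
time: 4.12
tcp_pos: [565.1, 145.3, 106.0]
orientation: [1.961, 2.455, -0.0]
contact_force: [-0.3, 0.4, 0.8]
gripper_width: 47.2
gripper_force: 0.0
{'t': 4.12, 'p': array([565.1, 145.3, 106. ]), 'yaw_y': 12.76, 'tilt': 0.01, 'zx': array([-0., -0., -1.]), 'f': array([-0.3,  0.4,  0.8]), 'm': array([-0.07, -0.1 ,  0.03]), 'w': 47.2, 'g': 0.0, 'q': array([ 0.1 ,  0.45, -0.59,  1.88,  0.31,  0.91, -0.41])}
```

```bash
python3 -m handwheel '[0,0.002,-0.03,0,0,0,0,0,0,-0.02,0,0,0,0,0,0,0,0,0,0,0,0,0,0,0,0,0,1,0,0,0,0,0,0,1,0,0,0,0,0,0,1,0,0,0,0,0,0,1,0,0,0,0,0,0,1]' 25; python3 -c "from h import *;print(pose())"
```

```text
time: 5.12
tcp_pos: [565.0, 148.0, 55.7]
orientation: [1.959, 2.456, 0.0]
contact_force: [0.0, 0.3, 2.6]
gripper_width: 7.6
gripper_force: 25.0
{'t': 5.12, 'p': array([565. , 148. ,  55.7]), 'yaw_y': 12.83, 'tilt': 0.01, 'zx': array([ 0.,  0., -1.]), 'f': array([0. , 0.3, 2.6]), 'm': array([-0.15,  0.01,  0.07]), 'w': 7.6, 'g': 25.0, 'q': array([ 0.07,  0.51, -0.56,  1.91,  0.36,  0.82, -0.46])}
```

```bash
python3 -m handwheel '[0,0,0.04,0,0,0,1,0,0,0.06,0,0,0,1,-0.004,-0.0475,0,0,0,-0.5,1,-0.004,-0.0475,0,0,0,-0.5,1,-0.004,-0.0475,0,0,0,-0.5,1,-0.004,-0.0475,0,0,0,-0.6,1,-0.004,-0.0475,0,0,0,-0.6,1,-0.003,-0.0475,0,0,0,-0.6,1,0,0,0,0,0,0,1,0,0,0,0,0,0,1]'; python3 - <<'E'
from h import *
print(pose())
a=grab('scene');b=grab('top')
def crop(im,n,P):
    u,v=np.round(proj(n,P)).astype(int); print(n,'crop origin',u-33,v-38); return cv2.resize(im[v-38:v+37,u-33:u+34,::-1],(400,448),interpolation=cv2.INTER_CUBIC)
c=[542,-137,90]
cv2.imwrite('pics/i1.png',np.hstack([crop(b,'top',c),crop(a,'scene',c)]))
for n in('top','scene'): print(n,[(np.round(d['at'],1),round(d['conf'],2)) for d in place_of(n,'plate_center')])
E
```

```text
time: 6.38
tcp_pos: [541.8, -136.5, 155.4]
orientation: [-2.029, -2.398, -0.0]
contact_force: [-0.8, -0.0, -0.9]
gripper_width: 7.9
gripper_force: 25.0
{'t': 6.38, 'p': array([ 541.8, -136.5,  155.4]), 'yaw_y': 9.53, 'tilt': 0.02, 'zx': array([-0.,  0., -1.]), 'f': array([-0.8, -0. , -0.9]), 'm': array([ 0.  , -0.06,  0.  ]), 'w': 7.9, 'g': 25.0, 'q': array([ 0.56,  0.33, -0.51,  1.89,  0.2 ,  0.96,  0.12])}
top crop origin 339 180
scene crop origin 164 231
top [(array([713.4, 292.9,  58.4]), 0.7), (array([ 541.6, -136.2,  147.7]), 0.55)]
scene [(array([712.5, 289.8,  54.8]), 0.68), (array([ 543.3, -135.6,  150.8]), 0.57)]
```

View pics/i1.png

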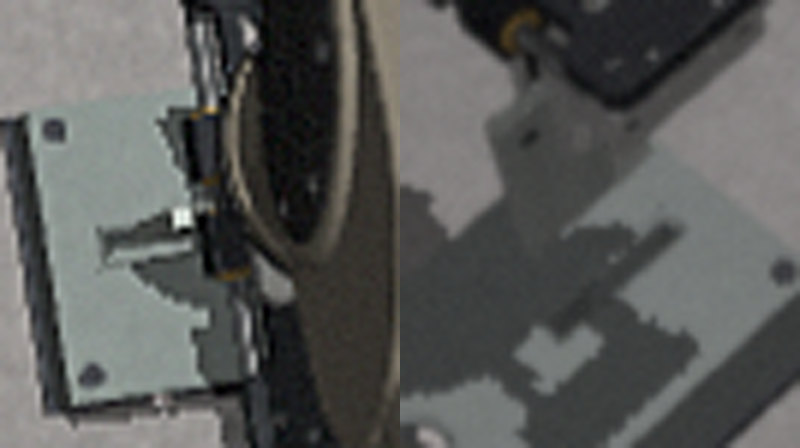

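The plate is held upright above the slot: its centre measures about (542, -136, 149) and the slot mouth is directly below it. I'll lower it to the mouth and feel for it.

```bash
python3 -m handwheel '[0,0,-0.04,0,0,0,1,0,0,-0.006,0,0,0,1,0,0,-0.004,0,0,0,1,0,0,-0.004,0,0,0,1,0,0,-0.004,0,0,0,1,0,0,0,0,0,0,1]'; python3 -c "from h import *;print(pose())"
```

```text
time: 7.32
tcp_pos: [541.8, -137.0, 97.5]
orientation: [2.029, 2.398, -0.0]
contact_force: [0.5, 0.4, -0.1]
gripper_width: 8.1
gripper_force: 25.0
{'t': 7.33, 'p': array([ 541.8, -137. ,   97.5]), 'yaw_y': 9.52, 'tilt': 0.0, 'zx': array([-0., -0., -1.]), 'f': array([ 0.5,  0.4, -0.1]), 'm': array([ 0.02, -0.07, -0.01]), 'w': 8.1, 'g': 25.0, 'q': array([ 0.53,  0.4 , -0.49,  1.94,  0.25,  0.85,  0.08])}
```

```bash
python3 -m handwheel '[0,0,-0.004,0,0,0,1,0,0,-0.004,0,0,0,1,0,0,-0.004,0,0,0,1,0,0,-0.004,0,0,0,1,0,0,0,0,0,0,1]'; python3 -c "from h import *;print(pose())"
```

```text
time: 7.95
tcp_pos: [541.6, -136.9, 81.1]
orientation: [-2.029, -2.398, 0.0]
contact_force: [0.1, 0.4, -1.8]
gripper_width: 7.6
gripper_force: 25.0
{'t': 7.95, 'p': array([ 541.6, -136.9,   81.1]), 'yaw_y': 9.53, 'tilt': 0.04, 'zx': array([-0.001,  0.   , -1.   ]), 'f': array([ 0.1,  0.4, -1.8]), 'm': array([-0.05, -0.11,  0.02]), 'w': 7.6, 'g': 25.0, 'q': array([ 0.53,  0.43, -0.48,  1.95,  0.27,  0.82,  0.06])}
```

Entering freely. Pressing down to the floor.

```bash
python3 -m handwheel '[0,0,-0.004,0,0,0,1,0,0,-0.003,0,0,0,1,0,0,-0.002,0,0,0,1,0,0,-0.002,0,0,0,1,0,0,-0.001,0,0,0,1,0,0,0,0,0,0,1]'; python3 -c "from h import *;print(pose())"
```

```text
time: 8.7
tcp_pos: [542.0, -137.0, 70.6]
orientation: [2.029, 2.398, -0.001]
contact_force: [-6.5, 1.8, 20.5]
gripper_width: 7.6
gripper_force: 25.0
{'t': 8.7, 'p': array([ 542. , -137. ,   70.6]), 'yaw_y': 9.53, 'tilt': 0.04, 'zx': array([ 0.   , -0.001, -1.   ]), 'f': array([-6.5,  1.8, 20.5]), 'm': array([0.3 , 1.96, 0.06]), 'w': 7.6, 'g': 25.0, 'q': array([ 0.52,  0.44, -0.48,  1.96,  0.28,  0.8 ,  0.05])}
```

The force has risen to 20 N at the expected floor height. I'll release and rise.

```bash
python3 -m handwheel '[0,0,0.001,0,0,0,0.4,0,0,0,0,0,0,0.2,0,0,0,0,0,0,0.2,0,0,0,0,0,0,0.2,0,0,0.03,0,0,0,0.2,0,0,0.05,0,0,0,0.2,0,0,0.05,0,0,0,0,0,0.04,0,0,0,0,0,0,0.04,0,0,0,0,0,0,0.04,0,0,0,0,0]'; python3 - <<'E'
from h import *
print(pose())
for n in('top','scene'): grab(n);print(n,[(np.round(d['at'],1),round(d['conf'],2)) for k in('plate_center','slot_mouth') for d in place_of(n,k)])
E
```

```text
time: 9.95
tcp_pos: [541.7, -15.9, 200.6]
orientation: [2.03, 2.398, 0.0]
contact_force: [0.9, -0.2, 0.4]
gripper_width: 47.2
gripper_force: 0.0
{'t': 9.95, 'p': array([541.7, -15.9, 200.6]), 'yaw_y': 9.5, 'tilt': 0.02, 'zx': array([ 0., -0., -1.]), 'f': array([ 0.9, -0.2,  0.4]), 'm': array([-0.04, -0.08, -0.01]), 'w': 47.2, 'g': 0.0, 'q': array([ 0.41,  0.27, -0.59,  1.88,  0.17,  1.04, -0.08])}
top [(array([713.8, 293.5,  59.1]), 0.63), (array([452.5, 513.8,  -1.8]), 0.34)]
scene [(array([714.1, 291. ,  58.8]), 0.8), (array([ 541.7, -138.4,   62.4]), 0.72), (array([ 541.9, -134.6,   59. ]), 0.63)]
```

```bash
python3 -m handwheel '[-0.001,0.0485,0,0,0,-4,0,-0.001,0.0485,0,0,0,-4,0,-0.001,0.0485,0,0,0,-4,0,-0.001,0.0485,0,0,0,-4,0,-0.001,0.0485,0,0,0,-4,0,-0.002,0.0475,0,0,0,-3.5,0,0,0,-0.05,0,0,0,0,0,0,-0.02,0,0,0,0,0,0,0,0,0,0,0,0,0,0,0,0,0,0]'; python3 -c "from h import *;print(pose())"
```

```text
time: 11.5
tcp_pos: [535.8, 272.6, 131.8]
orientation: [2.476, 1.933, 0.002]
contact_force: [0.1, -0.3, 0.2]
gripper_width: 47.0
gripper_force: 0.0
{'t': 11.5, 'p': array([535.8, 272.6, 131.8]), 'yaw_y': -14.05, 'tilt': 0.08, 'zx': array([ 0.001,  0.001, -1.   ]), 'f': array([ 0.1, -0.3,  0.2]), 'm': array([-0.04, -0.08,  0.01]), 'w': 47.0, 'g': 0.0, 'q': array([-0.11,  0.44, -0.6 ,  1.82,  0.3 ,  0.97, -1.08])}
```

```bash
python3 -m handwheel '[-0.001,0.0015,-0.02,0,0,0,0,0,0,-0.025,0,0,0,0,0,0,-0.016,0,0,0,0,0,0,0,0,0,0,0,0,0,0,0,0,0,1,0,0,0,0,0,0,1,0,0,0,0,0,0,1,0,0,0,0,0,0,1,0,0,0,0,0,0,1]' 40; python3 -c "from h import *;print(pose())"
```

```text
time: 12.62
tcp_pos: [534.4, 274.6, 70.0]
orientation: [2.475, 1.934, 0.002]
contact_force: [0.9, -1.4, 5.8]
gripper_width: 21.4
gripper_force: 40.0
{'t': 12.62, 'p': array([534.4, 274.6,  70. ]), 'yaw_y': -13.99, 'tilt': 0.06, 'zx': array([ 0.001,  0.   , -1.   ]), 'f': array([ 0.9, -1.4,  5.8]), 'm': array([-0.34, -0.31,  0.01]), 'w': 21.4, 'g': 40.0, 'q': array([-0.14,  0.52, -0.57,  1.86,  0.36,  0.86, -1.13])}
```

```bash
python3 -m handwheel '[0,0,0.03,0,0,0,1,0,0,0.05,0,0,0,1,0,0,0.05,0,0,0,1,0.002,-0.05,0,0,0,-1.6,1,0.002,-0.05,0,0,0,-1.6,1,0.002,-0.05,0,0,0,-1.6,1,0.002,-0.05,0,0,0,-1.6,1,0.002,-0.05,0,0,0,-1.6,1]' && python3 -m handwheel '[0.003,-0.053,0,0,0,-1.6,1,0.003,-0.053,0,0,0,-1.6,1,0.003,-0.053,0,0,0,-1.6,1,0.003,-0.053,0,0,0,-1.6,1,0.003,-0.053,0,0,0,-1.6,1,0,0,0,0,0,0,1,0,0,0,0,0,0,1]'; python3 - <<'E'
from h import *
print(pose())
a=grab('scene');b=grab('top')
def crop(im,n,P):
    u,v=np.round(proj(n,P)).astype(int); print(n,'crop origin',u-33,v-38); return cv2.resize(im[v-38:v+37,u-33:u+34,::-1],(400,448),interpolation=cv2.INTER_CUBIC)
c=[559,-220,110]
cv2.imwrite('pics/i2.png',np.hstack([crop(b,'top',c),crop(a,'scene',c)]))
for n in('top','scene'): print(n,[(k,np.round(d['at'],1),round(d['conf'],2)) for k in('stub_end','roller_head','plate_center') for d in place_of(n,k)])
E
```

```text
time: 13.62
tcp_pos: [543.3, 22.8, 199.3]
orientation: [-2.605, -1.756, 0.001]
contact_force: [1.2, -0.3, -2.9]
gripper_width: 21.3
gripper_force: 40.0
time: 14.5
tcp_pos: [558.5, -239.9, 199.0]
orientation: [-2.719, -1.571, 0.0]
contact_force: [0.3, 1.2, -3.3]
gripper_width: 21.8
gripper_force: 40.0
{'t': 14.5, 'p': array([ 558.5, -239.9,  199. ]), 'yaw_y': -29.96, 'tilt': 0.07, 'zx': array([-0.001,  0.001, -1.   ]), 'f': array([ 0.3,  1.2, -3.3]), 'm': array([ 0.03, -0.12,  0.03]), 'w': 21.8, 'g': 40.0, 'q': array([ 0.59,  0.35, -0.36,  1.75,  0.14,  1.07, -0.34])}
top crop origin 376 173
scene crop origin 134 252
top [('stub_end', array([461. , 411.8,   0.8]), 0.91), ('stub_end', array([ 561.8, -244. ,  137.8]), 0.48), ('stub_end', array([505.1, 108.4,   4.4]), 0.48), ('roller_head', array([463.5, 410.2,  71.6]), 0.75), ('roller_head', array([ 557.3, -236.2,  210.5]), 0.43), ('plate_center', array([ 540.5, -137.4,   63.2]), 0.69), ('plate_center', array([714.6, 291.8,  57.7]), 0.59)]
scene [('stub_end', array([ 558.8, -234.6,  141. ]), 0.88), ('stub_end', array([461.6, 413.8,   1.6]), 0.76), ('stub_end', array([ 7.335e+02, -1.090e+01,  1.000e-01]), 0.58), ('stub_end', array([526.1, 205.1,   1.1]), 0.49), ('roller_head', array([457.6, 410.8,  69.5]), 0.91), ('roller_head', array([ 559.3, -240.9,  214. ]), 0.66), ('plate_center', array([713.6, 290.2,  54.6]), 0.93), ('plate_center', array([ 540.1, -136.3,   63.9]), 0.88)]
```

View pics/i2.png

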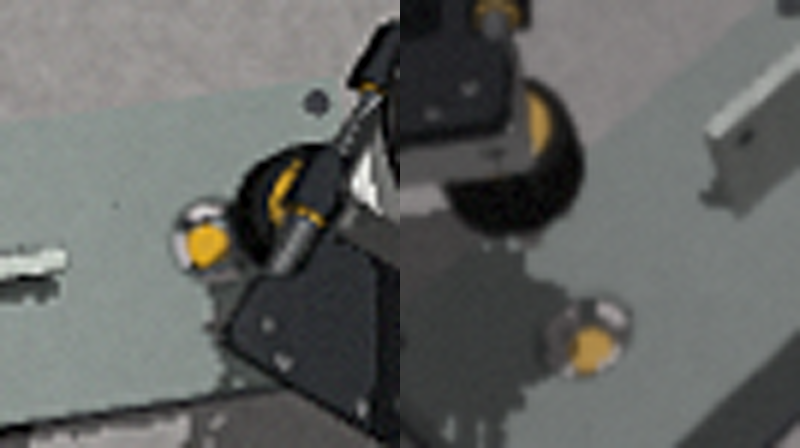

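The plate is seated: its centre reads z ≈ 64 mm. The roller hangs upright above the socket. I'll lower it to the mouth.

```bash
python3 -m handwheel '[0.0005,0,-0.05,0,0,0,1,0,0,-0.03,0,0,0,1,0,0,-0.004,0,0,0,1,0,0,-0.003,0,0,0,1,0,0,-0.003,0,0,0,1,0,0,-0.002,0,0,0,1,0,0,0,0,0,0,1]'; python3 -c "from h import *;print(pose())"
```

```text
time: 15.78
tcp_pos: [559.5, -240.6, 107.8]
orientation: [2.72, 1.571, 0.0]
contact_force: [0.1, 0.1, -2.0]
gripper_width: 21.9
gripper_force: 40.0
{'t': 15.78, 'p': array([ 559.5, -240.6,  107.8]), 'yaw_y': -29.98, 'tilt': 0.02, 'zx': array([ 0., -0., -1.]), 'f': array([ 0.1,  0.1, -2. ]), 'm': array([-0.06, -0.08,  0.01]), 'w': 21.9, 'g': 40.0, 'q': array([ 0.57,  0.44, -0.35,  1.83,  0.19,  0.9 , -0.38])}
```

```bash
python3 -m handwheel '[0,0,-0.001,0,0,0,1,0,0,-0.001,0,0,0,1,0,0,-0.001,0,0,0,1,0,0,0,0,0,0,1]'; python3 -c "from h import *;print(pose())"
```

```text
time: 16.27
tcp_pos: [559.3, -240.5, 104.3]
orientation: [-2.72, -1.571, 0.0]
contact_force: [-0.1, -0.6, -2.1]
gripper_width: 21.4
gripper_force: 40.0
{'t': 16.27, 'p': array([ 559.3, -240.5,  104.3]), 'yaw_y': -29.97, 'tilt': 0.01, 'zx': array([-0.,  0., -1.]), 'f': array([-0.1, -0.6, -2.1]), 'm': array([-0.02, -0.08, -0.  ]), 'w': 21.4, 'g': 40.0, 'q': array([ 0.57,  0.45, -0.34,  1.83,  0.19,  0.89, -0.39])}
```

```bash
python3 -m handwheel '[0,0,-0.0015,0,0,0,1,0,0,-0.0015,0,0,0,1,0,0,-0.0015,0,0,0,1,0,0,-0.0015,0,0,0,1,0,0,0,0,0,0,1]'; python3 -c "from h import *;print(pose())"
```

```text
time: 16.9
tcp_pos: [559.4, -240.5, 98.5]
orientation: [-2.72, -1.571, 0.0]
contact_force: [-0.3, -0.2, 0.4]
gripper_width: 21.9
gripper_force: 40.0
{'t': 16.9, 'p': array([ 559.4, -240.5,   98.5]), 'yaw_y': -29.97, 'tilt': 0.0, 'zx': array([-0.,  0., -1.]), 'f': array([-0.3, -0.2,  0.4]), 'm': array([ 0.13,  0.25, -0.01]), 'w': 21.9, 'g': 40.0, 'q': array([ 0.57,  0.45, -0.34,  1.84,  0.19,  0.88, -0.39])}
```

Meshed first time, and now touching the plunger. Pressing home.

```bash
python3 -m handwheel '[0,0,-0.002,0,0,0,1,0,0,-0.002,0,0,0,1,0,0,-0.002,0,0,0,1,0,0,-0.002,0,0,0,1,0,0,0,0,0,0,1]' 50; python3 -c "from h import *;print(pose())"
```

```text
time: 17.52
tcp_pos: [559.4, -240.5, 90.5]
orientation: [2.72, 1.571, 0.0]
contact_force: [-3.1, 1.4, 6.8]
gripper_width: 21.9
gripper_force: 50.0
{'t': 17.52, 'p': array([ 559.4, -240.5,   90.5]), 'yaw_y': -29.98, 'tilt': 0.01, 'zx': array([ 0., -0., -1.]), 'f': array([-3.1,  1.4,  6.8]), 'm': array([ 0.21,  0.73, -0.  ]), 'w': 21.9, 'g': 50.0, 'q': array([ 0.57,  0.46, -0.34,  1.84,  0.2 ,  0.87, -0.39])}
```

```bash
python3 -m handwheel '[0,0,-0.001,0,0,0,1,0,0,-0.0005,0,0,0,1,0,0,-0.0005,0,0,0,1,0,0,0,0,0,0,1,0,0,0,0,0,0,1]'; python3 -c "from h import *;print(pose())"
```

```text
time: 18.15
tcp_pos: [559.5, -240.5, 89.0]
orientation: [2.72, 1.571, 0.0]
contact_force: [-4.7, 0.7, 11.9]
gripper_width: 21.7
gripper_force: 50.0
{'t': 18.15, 'p': array([ 559.5, -240.5,   89. ]), 'yaw_y': -29.98, 'tilt': 0.02, 'zx': array([ 0., -0., -1.]), 'f': array([-4.7,  0.7, 11.9]), 'm': array([ 0.48,  1.3 , -0.02]), 'w': 21.7, 'g': 50.0, 'q': array([ 0.57,  0.47, -0.34,  1.84,  0.2 ,  0.87, -0.39])}
```

```bash
python3 -m handwheel '[0,0,-0.0005,0,0,0,1,0,0,0,0,0,0,1,0,0,0,0,0,0,1,0,0,0,0,0,0,1]'; python3 - <<'E'
from h import *
print(pose())
a=grab('scene')
u,v=np.round(proj('scene',[555,-195,70])).astype(int)
cv2.imwrite('pics/i3.png',cv2.resize(a[v-38:v+37,u-50:u+50,::-1],(800,600),interpolation=cv2.INTER_CUBIC))
print([(k,np.round(d['at'],1),round(d['conf'],2)) for k in('roller_head','plate_center') for d in place_of('scene',k)])
E
```

```text
time: 18.65
tcp_pos: [559.5, -240.6, 89.0]
orientation: [2.72, 1.571, 0.0]
contact_force: [-7.0, 1.9, 19.4]
gripper_width: 22.1
gripper_force: 50.0
{'t': 18.65, 'p': array([ 559.5, -240.6,   89. ]), 'yaw_y': -29.98, 'tilt': 0.03, 'zx': array([ 0., -0., -1.]), 'f': array([-7. ,  1.9, 19.4]), 'm': array([0.84, 2.02, 0.03]), 'w': 22.1, 'g': 50.0, 'q': array([ 0.57,  0.47, -0.34,  1.84,  0.2 ,  0.87, -0.39])}
[('roller_head', array([502.8, 105. ,   4.1]), 0.7), ('roller_head', array([ 562.1, -242.2,  102.5]), 0.5), ('plate_center', array([709.8, 292.5,  55.1]), 0.91), ('plate_center', array([ 541.6, -137.7,   63.8]), 0.74)]
```

View pics/i3.png

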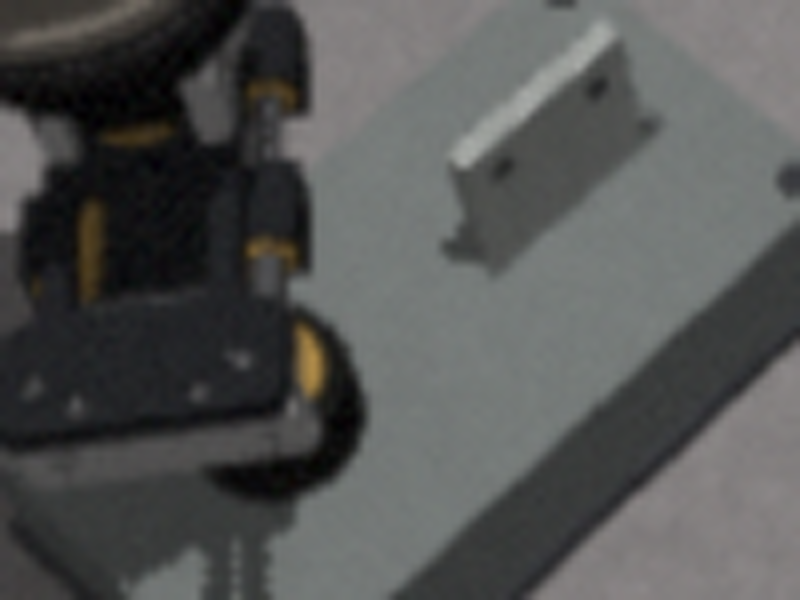

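The picture shows the plate upright in its slot around pixel (545,150). The roller's tyre is down on the stand around (290,430). TCP height stayed at 89.0 mm while the force rose to 19 N, so the roller is fully home.

```bash
python3 -c "from rig import env;print(env.job_done())"
```

```text
the job is handed in; nothing more can be done
None
```

The job is handed in, verdict not shown: the key plate is seated and released in its slot, and the drive roller is meshed, pressed fully home (19 N upward force) and still gripped at 50 N after 18.7 s.

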